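# Pair the short remote with the soundbar

### The job

Pair the short remote with the soundbar using only closed fingertips: first press the soundbar's long bar key fully down and let it up, next press the raised end of the soundbar's rocker until it is fully over, and last press the round key of the short remote fully down and keep holding it down; you finish while still holding that key. Press no other key and do not press the bar key a second time, leave both remotes lying where they are, and do not pick up or push aside anything else on the console.

Things in the scene. Friction and masses are not known exactly. Their poses are not given: they have to be found in the camera images.
- soundbar: Black soundbar, a long low box 100 (its x) by 400 (its y) by 60 high, fixed to the console, standing behind the remotes as the robot sees it. Sizes in mm. Origin: centre of its underside; z up. All controls are on its flat top (60 above the console), in one row along its y through its centre line. From its -y end to its +y end: the long bar key, two small square keys, the rocker. Each stands proud of the top, so a fingertip wider than a key can press it.
- bar_key (a joint): The long bar key, a narrow metal bar 12 (soundbar x) by 60 (soundbar y), its centre at y = -110 of the soundbar, its top 8 above the soundbar's top (68 above the console). Spring-loaded: about 1.5 N starts it, 4 N holds it fully down; it springs back up when let go. Joint value: 0 m = up, 0.005 m = fully down. (mm.)
- bar_key_top (a point): Centre of the bar key's top face (moves with the key). Axes as the soundbar's. (mm.)
- rocker (a joint): Rocker: flat metal paddle, dark line across its middle, in a dark grey frame, 28 (soundbar x) by 64 (soundbar y), pivoting at its middle at y = +100 of the soundbar, top there 9 above the soundbar's. Value: -0.13 to -0.09 rad at the start = +y end raised 3 to 4; pressing that end brings it to +0.13 = fully over. It stays where left (friction, 1 to 2.5 N). (mm.)
- rocker_raised (a point): Point on the rocker's top, 24 from its pivot toward the soundbar's +y end (the end that is raised at the start): where to press. It moves down about 6 as the rocker tips over. (mm.)
- rocker_lowered (a point): Point on the rocker's top, 24 from its pivot toward the soundbar's -y end (the end that is down at the start). (mm.)
- square_key_a (a joint): One of the two small square keys, 16 by 16, at y = -20 of the soundbar; not part of the job. Spring-loaded: about 1.5 N starts it, 4 N holds it fully down; it springs back up when let go. Joint value: 0 m = up, 0.005 m = fully down. (mm.)
- square_key_a_top (a point): Centre of that square key's top face, 68 above the console. (mm.)
- square_key_b (a joint): The other small square key, 16 by 16, at y = +18 of the soundbar; not part of the job. Spring-loaded: about 1.5 N starts it, 4 N holds it fully down; it springs back up when let go. Joint value: 0 m = up, 0.005 m = fully down. (mm.)
- square_key_b_top (a point): Centre of that square key's top face, 68 above the console. (mm.)
- remote_short: The short slim remote, black, 135 long (its x) by 44 wide by 18 thick, about 110 to 180 g, lying loose face up and roughly crosswise to the robot (its +x end toward the robot's left) on the console in front of the soundbar. Sizes in mm. Origin: centre of its underside. Its round key is 35 from the middle toward its +x end; the many tiny pads on the rest of its face are flat print and do nothing.
- pair_key (a joint): The short remote's one round push key (pairing key), 20 across, bare metal with a flat grey ring round it, its top 8 above the remote's face (26 above the console). Spring-loaded: about 1.5 N starts it, 4 N holds it fully down; it springs back up when let go. Joint value: 0 m = up, 0.005 m = fully down. (mm.)
- pair_key_top (a point): Centre of the round key's top face on the short remote (moves with the key). (mm.)
- remote_long: The long slim remote, like the short one but 180 long (its x), its round key 55 from the middle toward its +x end. Sizes in mm. Origin: centre of its underside. Loose; not part of the job. It may lie to the left or the right of the short one.
- other_key (a joint): The long remote's round key, same size as the short one's; not to be pressed. Spring-loaded: about 1.5 N starts it, 4 N holds it fully down; it springs back up when let go. Joint value: 0 m = up, 0.005 m = fully down. (mm.)
- tray: Clear acrylic tray, 130 by 130 by 22 high, loose. Sizes in mm. Origin: centre of its underside.
- earbud_case: White earbud case, 45 by 60 by 22, loose in the tray. Sizes in mm. Origin: centre of its underside.
- tumbler: Stainless steel tumbler, 72 across the rim, 125 high, loose. Sizes in mm. Origin: centre of its underside.
- succulent_pot: Teal ceramic pot with a succulent, 92 across, about 120 high with the plant, loose. Sizes in mm. Origin: centre of its underside.
- caddy: Rattan-look plastic caddy with its lid clipped on, 128 (x) by 178 (y) by 86 high, loose. Sizes in mm. Origin: centre of its underside.
- candle: Candle in a white ceramic cup, 56 across, 42 high, loose, standing between the two remotes. Sizes in mm. Origin: centre of its underside.
Things that resemble listed ones, but are neither listed nor needed, are in the scene too. What is shaped like the remote_short but blue is not meant.

How it is judged:
On the way, in this order (a step that is already met when the one before it is completed fails the run):
1. the long bar key is pressed down (value of joint bar_key above 0.0035 m), for 0.05 s.
2. the rocker is tipped fully over, the bar key being up again (value of joint rocker above 0.09 rad and value of joint bar_key below 0.0015 m), for 0.1 s.
3. the short remote's round key is pressed down by the fingers (value of joint pair_key above 0.0035 m and contact force between the fingers and remote_short above 0.5 N), for 0.3 s.
At the end, for the whole second after the job is handed in: The short remote's round key is held down by the fingers (3.5 mm or more of its 5 mm, over 0.5 N), the rocker is tipped over (beyond 0.09 rad of 0.13), the bar key and all other keys are up (within 1.5 mm), and both remotes lie where they were (within 30 mm, not raised 12 mm) (all of step 2 and all of step 3 and distance of each of remote_short, remote_long from where it was at the start of the episode below 0.03 m and height (world z) of remote_short below 0.012 m and value of joint each of square_key_a, square_key_b, other_key below 0.0015 m); the arm keeps its last pose, push and grip.
It fails at once if a thing on the console (tray, earbud case, tumbler, pot, caddy or candle) is shoved, lifted or tipped over (moved more than 30 mm) (distance of any of tray, earbud_case, tumbler, succulent_pot, caddy, candle from where it was at the start of the episode above 0.03 m).
It fails at once if a remote is pushed away (more than 30 mm) or picked up (12 mm or more) (distance of any of remote_short, remote_long from where it was at the start of the episode above 0.03 m or height (world z) of any of remote_short, remote_long above 0.012 m).
It fails at once if a square key or the long remote's round key is pressed (value of joint any of square_key_a, square_key_b, other_key above 0.003 m).
It fails at once if the pairing key is pressed before the rocker has been tipped over (value of joint pair_key above 0.003 m and value of joint rocker below 0.05 rad).
It fails at once if the bar key is pressed again after the rocker has been tipped (value of joint bar_key above 0.003 m and value of joint rocker above 0.05 rad).
It also fails if it takes over 42 s, if anything falls off the work surface, if the arm or the gripper's body presses on something with over 40 N, if the wrist force passes 120 N, or if a joint passes its speed limit or range.

### The arm

A 7-joint arm with a two-finger parallel gripper is mounted at the origin on the work surface. World frame = base frame: x ahead of the robot, y to its left, z up, the work surface at z = 0. Lengths are in m, angles in rad, forces in N, time in s.
With the tool pointing down it reaches from about 0.35 to 0.9 m from the base axis. Payload 19.9 kg.
Tool frame: the origin (TCP) lies midway between the tips of the shut fingers; the grasp point (between the pads) lies 19 mm behind it (robot.grasp_offset is the distance from the TCP to the grasp point, in m); z points along the fingers, y is the direction in which the jaws open and shut (so a half turn about z gives the same grasp; the last joint's range is limited). The gripper opens to 94 mm and grips with 3 to 60 N. Pads are 16 mm wide; open, the fingers measure 119 mm over their backs; the gripper's body (75 mm by 177 mm) begins 78 mm behind the grasp point.
Start: joints at [1.181, 0.417, -0.01, 1.614, 0.005, 1.111, -0.053], TCP at [0.214, -0.587, 0.205] pointing down, gripper open.
Joint ranges: [-2.81, 2.81], [-0.39, 2.02], [-1.27, 1.25], [0.06, 2.57], [-1.19, 4.33], [0.19, 2], [-2.82, 2.82]. Speed limits (rad/s): [1.89, 1.89, 2.39, 2.39, 3.01, 3.01, 3.01].

### API

Orientations are given as [roll, pitch, yaw] about the fixed x, y, z axes, in that order (R = Rz(yaw) Ry(pitch) Rx(roll)).
In Python, from workcell import robot gives the robot as it stands.
- The arm moves only by the tool move_arm, never from a script. Its arguments are lists of equal length, an entry for each row: "fingers": the opening, from -1 (shut) to 1 (fully open), so that 0 is half open; "slide": the shift along the tool's x, y, z in m, a list of three; "rot": the turn, a rotation vector about the tool's x, y, z in rad, a list of three. A call has 1 to 20 rows; each row is the pose to reach, as a shift and turn from the pose commanded when the call began, along the tool's axes at that moment; what a row does not reach only later rows make up. A row lasts 1/12 s, in which the tool goes at most 41.7 mm and 7.16 degrees, less where a joint would pass 70% of its speed; a pose out of reach is approached as far as the arm can. A call with a gripper value outside its range is refused whole. The fingers move at their own pace and stop on an object; the grip force is fixed at half the most. Time passes only in rows, so rows that repeat a pose let the fingers close. It gives the time, the measured TCP pose, the force and the opening at its end, in the units of the state.
- robot.get_obs(): the state, without advancing time (a new reading comes with each control period).
- robot.capture(name): name is "side" or "top"; returns the picture (420x560x3 uint8, blue, green, red); there is no depth.
- robot.camera_model(name): a dict with "K" (3x3 intrinsics, pixels), "position" and "attitude" of the camera in the world. Camera axes: x right, y down, z forward; pixel columns grow to the right and rows downward; lengths in m; the calibration is good to about 2 mm. A picture is of the moment at which its call begins. camera_model takes no time and is no camera call.
- robot.finish_job(): hands the job in, once; it reports no verdict.
The state is a dict: "t": time; "q": joint angles; "joint_velocities": joint speeds; "effort": joint torques, N m; "tcp_pos": TCP position; "orientation": TCP orientation; "contact_force": force on the tool from outside, world axes, zero at the start; "ft_torque": the same for the moment, N m; "width": finger opening in m.
Only numpy, scipy, OpenCV 4.12 (cv2) and the standard library are available. Lean on these libraries where they do the work, as an engineer would, in place of code of your own. Each camera call takes 0.05 s, during which the arm holds its last target. There are 200 camera calls.

## Working session

There is one attempt and no reset: what is moved stays moved. The work goes in short steps, Python scripts to look and compute and a tool call to move; the robot and the scene stay as the last step left them, time stands still between calls to the robot, and variables do not carry over. Pictures are saved under pics/ and viewed, about 8 in all and at most 12, crops included, and the job is handed in when it is done.

Besides the shell and the picture viewer there is one more tool, called after "Emit:" by a JSON object that holds its "name" and its "arguments", one argument or row to a line. move_arm: Moves the arm, as the interface text tells. Its arguments: {"type":"object","properties":{"fingers":{"type":"array"},"slide":{"type":"array"},"rot":{"type":"array"}},"required":["fingers","slide","rot"]}

```bash
mkdir -p pics; ls
python3 - <<'E'
from workcell import robot
import cv2
for n in("top","side"):
    cv2.imwrite(f"pics/{n}0.png",robot.capture(n)); print(n,robot.camera_model(n))
print(robot.get_obs())
E
```

```text
pics
top {'K': array([[541.37953746,   0.        , 286.73690549],
       [  0.        , 541.37953746, 206.239802  ],
       [  0.        ,   0.        ,   1.        ]]), 'position': array([0.36685757, 0.01002992, 1.65073977]), 'attitude': array([-3.10161286,  0.01235704, -1.59165972])}
side {'K': array([[417.57135618,   0.        , 278.2041954 ],
       [  0.        , 417.57135618, 212.37730361],
       [  0.        ,   0.        ,   1.        ]]), 'position': array([-0.20605088,  0.75321289,  0.90015836]), 'attitude': array([-2.25946347,  0.00602388, -2.43326445])}
{'t': 0.1, 'q': array([ 1.18052465,  0.41787895, -0.0103128 ,  1.61410191,  0.00471606,
        1.11068937, -0.05299291]), 'joint_velocities': array([-3.69399751e-05, -1.28403335e-03, -1.10176771e-04, -1.91769689e-03,
       -1.69582863e-03, -1.10255891e-03,  9.43801244e-05]), 'effort': array([ 1.20047527e-03, -8.52584410e+01,  6.39462434e-01, -4.26698756e+01,
       -4.90010879e-02,  1.63680024e-02,  1.78282221e-04]), 'tcp_pos': array([ 0.21346814, -0.58706427,  0.20491492]), 'orientation': array([-3.14054266e+00,  9.40456444e-05,  3.48802855e-01]), 'contact_force': array([ 0.36110977, -0.43386557,  0.55668616]), 'ft_torque': array([-0.03519079, -0.0004053 ,  0.04828158]), 'width': 0.09432229650036435}
```

View pics/top0.png

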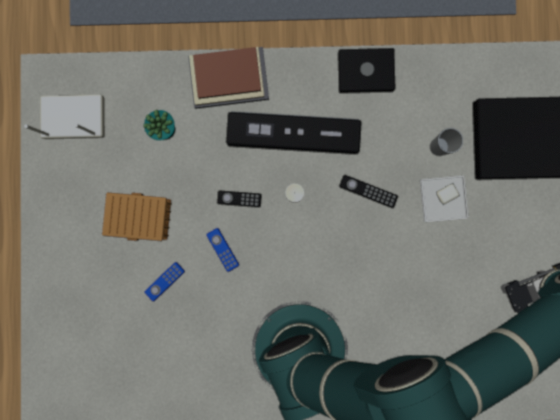

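View pics/side0.png

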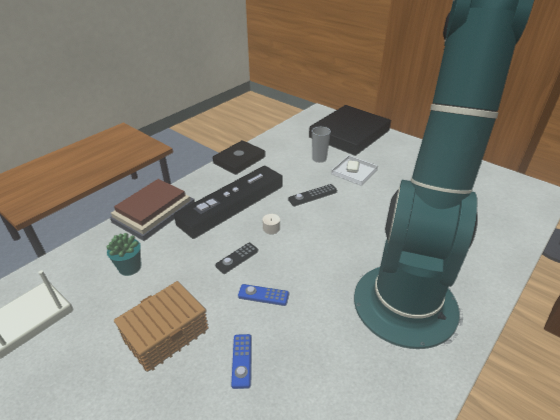

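Top view: soundbar at about (294,132), its bar key at (331,134), rocker at (260,129). The short remote is at (240,199) with its key at (228,198), the long one at (369,191), the candle at (294,192). The blue remotes are decoys.

```bash
cat > h.py <<'E'
import numpy as np,cv2
from scipy.spatial.transform import Rotation as Ro
from workcell import robot
def ray(n,u,v,z):
    m=robot.camera_model(n);R=Ro.from_euler('xyz',m['attitude']).as_matrix()
    d=R@np.linalg.inv(m['K'])@[u,v,1];p=m['position'];return p+d*(z-p[2])/d[2]
def proj(n,P):
    m=robot.camera_model(n);R=Ro.from_euler('xyz',m['attitude']).as_matrix()
    c=m['K']@(R.T@(np.array(P)-m['position']));return c[:2]/c[2]
E
python3 - <<'E'
from h import *
im=cv2.imread('pics/top0.png');g=im.max(2)
def comps(x0,y0,x1,y1,mask,amin,z):
    n,l,s,c=cv2.connectedComponentsWithStats(mask[y0:y1,x0:x1].astype('uint8'),connectivity=4)
    for i in range(1,n):
        if s[i,4]>=amin:
            u,v=c[i]+[x0,y0];print(s[i],u.round(1),v.round(1),ray('top',u,v,z).round(4))
for nm,b in(('sb',(215,100,375,165)),('short',(210,180,270,215)),('long',(330,165,410,215))):
    x0,y0,x1,y1=b;mk=(g<70)[y0:y1,x0:x1].astype('uint8')
    c=max(cv2.findContours(mk,cv2.RETR_EXTERNAL,cv2.CHAIN_APPROX_NONE)[0],key=cv2.contourArea)
    r=cv2.minAreaRect(c+np.array([x0,y0]));h=.06 if nm=='sb' else .018
    bx=np.array([ray('top',u,v,h) for u,v in cv2.boxPoints(r)]);print(nm,r,bx[:,:2].round(3).tolist(),ray('top',*r[0],h).round(4))
print('bright keys on bar');comps(235,118,353,148,g>90,8,.068)
print('short');comps(219,190,238,207,g>85,8,.026)
print('long');comps(342,175,362,195,g>85,8,.026)
print('candle');comps(280,178,310,207,g>200,8,.04)
a=cv2.resize(im[105:215,210:410],None,fx=4,fy=4,interpolation=cv2.INTER_CUBIC)
s=cv2.imread('pics/side0.png')
cv2.imwrite('pics/crop1.png',a)
E
```

```text
sb ((293.3716125488281, 132.55447387695312), (133.8014373779297, 34.74470520019531), 3.5763344764709473) [[0.614, 0.206], [0.717, 0.198], [0.683, -0.197], [0.58, -0.188]] [0.6485 0.0042 0.06  ]
short ((238.9695281982422, 198.4263916015625), (43.60319519042969, 13.67943286895752), 4.085616588592529) [[0.445, 0.24], [0.486, 0.237], [0.474, 0.105], [0.433, 0.109]] [0.4593 0.1728 0.018 ]
long ((368.233642578125, 190.90802001953125), (58.67321014404297, 13.609639167785645), 21.540977478027344) [[0.489, -0.129], [0.527, -0.145], [0.458, -0.307], [0.42, -0.291]] [ 0.4736 -0.2179  0.018 ]
bright keys on bar
[14  6 10 10 95] 253.6 128.3 [0.6625 0.1211 0.068 ]
[25  7 11 10 95] 265.4 129.3 [0.6586 0.0863 0.068 ]
[50 10  5  6 28] 287.0 130.7 [0.653  0.0228 0.068 ]
[63 11  5  6 25] 300.0 131.4 [ 0.65   -0.0155  0.068 ]
[86 13 20  5 79] 330.5 133.2 [ 0.6426 -0.1048  0.068 ]
short
[ 3  0 16  2 19] 230.5 190.2 [0.4843 0.197  0.026 ]
[ 4  4  9  8 58] 226.9 197.4 [0.4627 0.2083 0.026 ]
[ 0 14 19  3 33] 226.5 205.5 [0.4382 0.2097 0.026 ]
long
[ 5  0 15  6 49] 356.2 176.6 [ 0.517  -0.1819  0.026 ]
[ 6  5  8  9 57] 351.5 183.9 [ 0.4952 -0.1673  0.026 ]
[ 0 14 15  6 51] 346.9 192.4 [ 0.4701 -0.1526  0.026 ]
candle
```

View pics/crop1.png

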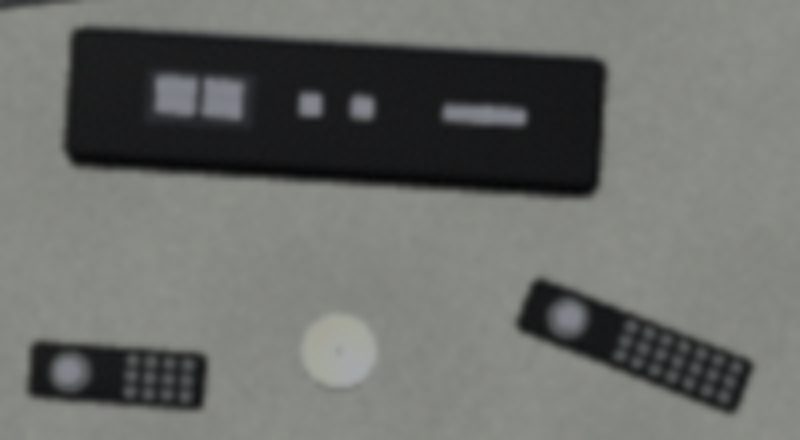

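Bar key to rocker measures 209 mm (210 given) and key to remote centre 36 mm (35 given), so both agree. Next I work out the first move.

```bash
cat >> h.py <<'E'
def go(P,yaw):
    o=robot.get_obs();R=Ro.from_euler('xyz',o['orientation'])
    T=Ro.from_euler('xyz',[np.pi,0,yaw])
    print('t',o['t'],'slide',R.inv().apply(np.array(P)-o['tcp_pos']).round(4),'rot',(R.inv()*T).as_rotvec().round(4),'F',o['contact_force'].round(2))
E
python3 -c "
from h import *
go([.6426,-.1048,.2],1.485)
for p in([.6426,-.1048,.068],[.6605,.1037,.069],[.6626,.1276,.072],[.4627,.2083,.026]):print(proj('side',p).round(1))"
```

```text
t 0.1 slide [ 0.5681 -0.3066  0.0052] rot [-1.0000e-03 -5.0000e-04 -1.1362e+00] F [ 0.36 -0.43  0.56]
[254.9 177.4]
[206.6 203.4]
[200.5 205.9]
[227.2 259.3]
```

Emit:
{"name": "move_arm", "arguments": {
  "fingers": [-1, -1, -1, -1, -1, -1, -1, -1, -1, -1, -1, -1, -1, -1, -1, -1, -1, -1, -1, -1],
  "slide": [
    [0, 0, -0.03],
    [0.568, -0.307, -0.03],
    [0.568, -0.307, -0.03],
    [0.568, -0.307, -0.03],
    [0.568, -0.307, -0.03],
    [0.568, -0.307, -0.03],
    [0.568, -0.307, -0.03],
    [0.568, -0.307, -0.03],
    [0.568, -0.307, -0.03],
    [0.568, -0.307, -0.03],
    [0.568, -0.307, -0.03],
    [0.568, -0.307, -0.03],
    [0.568, -0.307, -0.03],
    [0.568, -0.307, -0.03],
    [0.568, -0.307, -0.03],
    [0.568, -0.307, -0.03],
    [0.568, -0.307, -0.03],
    [0.568, -0.307, -0.03],
    [0.568, -0.307, 0.07],
    [0.568, -0.307, 0.07]
  ],
  "rot": [
    [0, 0, 0],
    [0, 0, -1.136],
    [0, 0, -1.136],
    [0, 0, -1.136],
    [0, 0, -1.136],
    [0, 0, -1.136],
    [0, 0, -1.136],
    [0, 0, -1.136],
    [0, 0, -1.136],
    [0, 0, -1.136],
    [0, 0, -1.136],
    [0, 0, -1.136],
    [0, 0, -1.136],
    [0, 0, -1.136],
    [0, 0, -1.136],
    [0, 0, -1.136],
    [0, 0, -1.136],
    [0, 0, -1.136],
    [0, 0, -1.136],
    [0, 0, -1.136]
  ]
}}

```text
t: 1.77
tcp_pos: [0.6436, -0.1048, 0.1526]
orientation: [3.138, 0.0, 1.485]
contact_force: [1.6, -1.0, -0.7]
width: 0.0004
```

Emit:
{"name": "move_arm", "arguments": {
  "fingers": [-1, -1, -1, -1, -1],
  "slide": [
    [0, 0, 0.03],
    [0, 0, 0.055],
    [0, 0, 0.055],
    [0, 0, 0.055],
    [0, 0, 0.055]
  ],
  "rot": [
    [0, 0, 0],
    [0, 0, 0],
    [0, 0, 0],
    [0, 0, 0],
    [0, 0, 0]
  ]
}}

```text
t: 2.18
tcp_pos: [0.6432, -0.105, 0.0988]
orientation: [3.14, 0.0, 1.485]
contact_force: [0.1, 0.4, 0.2]
width: 0.0004
```

Run:
```python
from h import *
o=robot.get_obs();print(o['tcp_pos'],o['contact_force']);im=robot.capture('side');print(proj('side',o['tcp_pos']),proj('side',[.6426,-.1048,.068]))
cv2.imwrite('pics/s1.png',cv2.resize(im[130:280,160:320],None,fx=4,fy=4,interpolation=cv2.INTER_CUBIC))
```

```text
[ 0.64322212 -0.10495519  0.09883891] [0.09542764 0.40573494 0.24949447]
[254.45636732 169.95703457] [254.92840981 177.42647233]
```

View pics/s1.png

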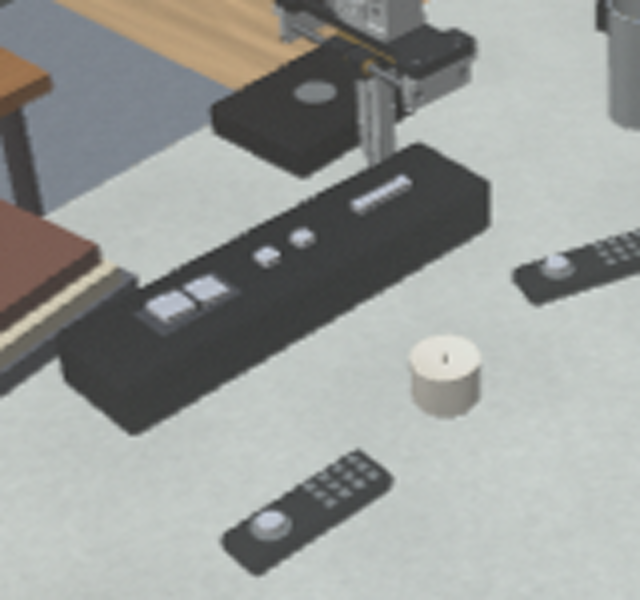

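The side view confirms it: the tip is over the bar key, which is at crop (381,193), full-image (255,178), against a predicted (255,177). I press in small steps.

Emit:
{"name": "move_arm", "arguments": {
  "fingers": [-1, -1, -1, -1, -1, -1, -1],
  "slide": [
    [0, 0, 0.025],
    [0, 0, 0.03],
    [0, 0, 0.033],
    [0, 0, 0.035],
    [0, 0, 0.036],
    [0, 0, 0.036],
    [0, 0, 0.036]
  ],
  "rot": [
    [0, 0, 0],
    [0, 0, 0],
    [0, 0, 0],
    [0, 0, 0],
    [0, 0, 0],
    [0, 0, 0],
    [0, 0, 0]
  ]
}}

```text
t: 2.82
tcp_pos: [0.6427, -0.1049, 0.0631]
orientation: [3.141, 0.001, 1.485]
contact_force: [-8.4, -0.4, 15.4]
width: 0.0004
```

Bottomed out: 15 N at z 0.063. I release and cross to the rocker.

```bash
python3 -c "
from h import *
go([.6627,.1287,.1],1.485)"
```

```text
t 2.8167 slide [ 2.344e-01 -2.000e-04 -3.700e-02] rot [ 0.0006  0.0006 -0.0004] F [-8.43 -0.39 15.41]
```

Emit:
{"name": "move_arm", "arguments": {
  "fingers": [-1, -1, -1, -1, -1, -1, -1, -1, -1, -1, -1, -1, -1],
  "slide": [
    [0, 0, -0.02],
    [0, 0, -0.04],
    [0, 0, -0.04],
    [0.234, 0, -0.04],
    [0.234, 0, -0.04],
    [0.234, 0, -0.04],
    [0.234, 0, -0.04],
    [0.234, 0, -0.04],
    [0.234, 0, -0.04],
    [0.234, 0, -0.04],
    [0.234, 0, -0.04],
    [0.234, 0, -0.03],
    [0.234, 0, -0.03]
  ],
  "rot": [
    [0, 0, 0],
    [0, 0, 0],
    [0, 0, 0],
    [0, 0, 0],
    [0, 0, 0],
    [0, 0, 0],
    [0, 0, 0],
    [0, 0, 0],
    [0, 0, 0],
    [0, 0, 0],
    [0, 0, 0],
    [0, 0, 0],
    [0, 0, 0]
  ]
}}

```text
t: 3.9
tcp_pos: [0.6621, 0.1266, 0.0895]
orientation: [-3.14, 0.001, 1.483]
contact_force: [-0.1, -0.7, -0.1]
width: 0.0006
```

Run:
```python
from h import *
o=robot.get_obs();print(o['tcp_pos'],o['contact_force']);im=robot.capture('side');print(proj('side',o['tcp_pos']),proj('side',[.6627,.1287,.072]))
cv2.imwrite('pics/s2.png',cv2.resize(im[130:280,160:320],None,fx=4,fy=4,interpolation=cv2.INTER_CUBIC))
```

```text
[0.66213497 0.12658918 0.08950936] [-0.14356811 -0.68004378 -0.05934996]
[200.1111098 201.518087 ] [200.17611722 206.09529415]
```

View pics/s2.png

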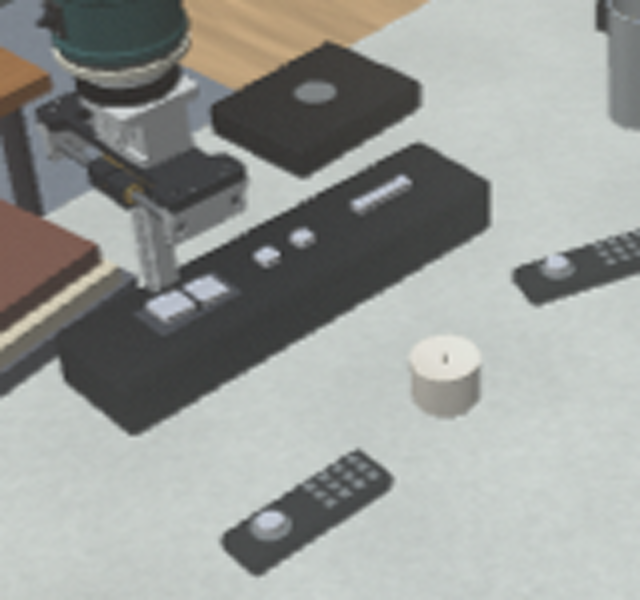

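The tip is right above the raised half of the rocker, crop (160,290). Pressing now.

Emit:
{"name": "move_arm", "arguments": {
  "fingers": [-1, -1, -1, -1, -1, -1, -1, -1],
  "slide": [
    [0.002, 0, 0.015],
    [0.002, 0, 0.018],
    [0.002, 0, 0.02],
    [0.002, 0, 0.022],
    [0.002, 0, 0.024],
    [0.002, 0, 0.0245],
    [0.002, 0, 0.0245],
    [0.002, 0, 0.0245]
  ],
  "rot": [
    [0, 0, 0],
    [0, 0, 0],
    [0, 0, 0],
    [0, 0, 0],
    [0, 0, 0],
    [0, 0, 0],
    [0, 0, 0],
    [0, 0, 0]
  ]
}}

```text
t: 4.62
tcp_pos: [0.6628, 0.1304, 0.0669]
orientation: [3.141, -0.0, 1.485]
contact_force: [-1.1, -0.3, 2.3]
width: 0.0004
```

Emit:
{"name": "move_arm", "arguments": {
  "fingers": [-1, -1, -1, -1],
  "slide": [
    [-0.001, 0, 0.001],
    [-0.001, 0, 0.002],
    [-0.001, 0, 0.002],
    [-0.001, 0, 0.002]
  ],
  "rot": [
    [0, 0, 0],
    [0, 0, 0],
    [0, 0, 0],
    [0, 0, 0]
  ]
}}

```text
t: 4.95
tcp_pos: [0.663, 0.1303, 0.0662]
orientation: [3.14, -0.001, 1.485]
contact_force: [-8.5, -0.0, 19.5]
width: 0.0007
```

Rocker at its stop: 19.5 N at z 0.066, as geometry predicts. I lift off and head for the round key.

```bash
python3 -c "
from h import *
go([.4627,.2083,.05],1.485)"
```

```text
t 4.95 slide [ 0.0606 -0.2062  0.016 ] rot [ 0.0011 -0.001   0.0003] F [-8.46 -0.   19.47]
```

Emit:
{"name": "move_arm", "arguments": {
  "fingers": [-1, -1, -1, -1, -1, -1, -1, -1, -1, -1, -1, -1, -1, -1],
  "slide": [
    [0, 0, -0.02],
    [0, 0, -0.045],
    [0, 0, -0.045],
    [0.06, -0.206, -0.045],
    [0.06, -0.206, -0.045],
    [0.06, -0.206, -0.045],
    [0.06, -0.206, -0.045],
    [0.06, -0.206, -0.045],
    [0.06, -0.206, -0.045],
    [0.06, -0.206, -0.045],
    [0.06, -0.206, -0.02],
    [0.06, -0.206, 0.015],
    [0.06, -0.206, 0.015],
    [0.06, -0.206, 0.015]
  ],
  "rot": [
    [0, 0, 0],
    [0, 0, 0],
    [0, 0, 0],
    [0, 0, 0],
    [0, 0, 0],
    [0, 0, 0],
    [0, 0, 0],
    [0, 0, 0],
    [0, 0, 0],
    [0, 0, 0],
    [0, 0, 0],
    [0, 0, 0],
    [0, 0, 0],
    [0, 0, 0]
  ]
}}

```text
t: 6.12
tcp_pos: [0.4625, 0.2063, 0.0489]
orientation: [-3.139, 0.001, 1.484]
contact_force: [0.6, -0.1, 1.2]
width: 0.0004
```

Run:
```python
from h import *
o=robot.get_obs();print(o['tcp_pos'],o['contact_force']);im=robot.capture('side');print(proj('side',o['tcp_pos']),proj('side',[.4627,.2083,.026]))
cv2.imwrite('pics/s3.png',cv2.resize(im[150:290,160:320],None,fx=4,fy=4,interpolation=cv2.INTER_CUBIC))
go([.4627,.2083,.021],1.485)
```

```text
[0.46246146 0.2063318  0.04893835] [ 0.60358977 -0.10576752  1.19032387]
[227.03927012 253.36135304] [227.15532177 259.30281092]
t 6.1667 slide [ 0.0014 -0.0006  0.0292] rot [-0.0007 -0.0001 -0.0006] F [ 0.27 -0.04  0.16]
```

View pics/s3.png

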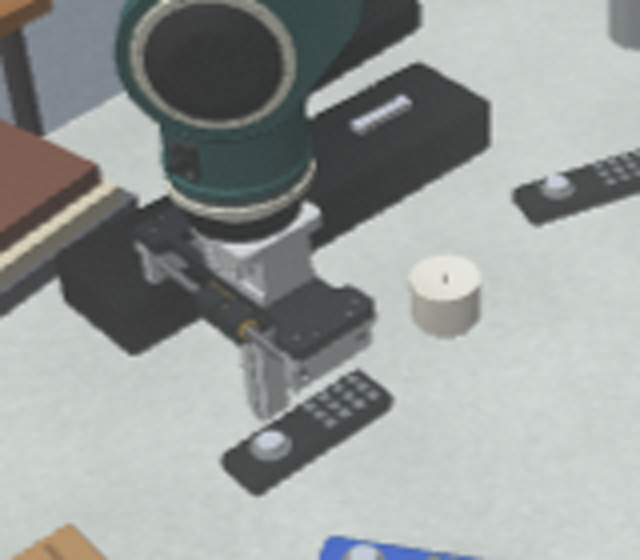

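The tip is at crop (267,415), right above the round key at (270,441), which matches the prediction. Remote and candle have not moved. I press gently in steps.

Emit:
{"name": "move_arm", "arguments": {
  "fingers": [-1, -1, -1, -1, -1, -1, -1, -1],
  "slide": [
    [0.001, 0, 0.018],
    [0.001, 0, 0.022],
    [0.001, 0, 0.025],
    [0.001, 0, 0.027],
    [0.001, 0, 0.028],
    [0.001, 0, 0.029],
    [0.001, 0, 0.029],
    [0.001, 0, 0.029]
  ],
  "rot": [
    [0, 0, 0],
    [0, 0, 0],
    [0, 0, 0],
    [0, 0, 0],
    [0, 0, 0],
    [0, 0, 0],
    [0, 0, 0],
    [0, 0, 0]
  ]
}}

```text
t: 6.83
tcp_pos: [0.4632, 0.2079, 0.0213]
orientation: [3.141, -0.0, 1.485]
contact_force: [0.3, -2.0, 5.3]
width: 0.0007
```

Emit:
{"name": "move_arm", "arguments": {
  "fingers": [-1, -1, -1, -1, -1, -1, -1, -1],
  "slide": [
    [0, 0, 0.0005],
    [0, 0, 0.001],
    [0, 0, 0.001],
    [0, 0, 0.001],
    [0, 0, 0.001],
    [0, 0, 0.001],
    [0, 0, 0.001],
    [0, 0, 0.001]
  ],
  "rot": [
    [0, 0, 0],
    [0, 0, 0],
    [0, 0, 0],
    [0, 0, 0],
    [0, 0, 0],
    [0, 0, 0],
    [0, 0, 0],
    [0, 0, 0]
  ]
}}

```text
t: 7.5
tcp_pos: [0.4633, 0.208, 0.0209]
orientation: [3.14, -0.0, 1.485]
contact_force: [-4.9, -4.5, 22.0]
width: 0.0007
```

Run:
```python
from h import *
o=robot.get_obs();print(o['tcp_pos'],o['contact_force']);a=robot.capture('top')[105:215,210:410]
b=robot.capture('side')[150:290,160:320]
f=lambda x,s:cv2.resize(x,None,fx=s,fy=s,interpolation=cv2.INTER_CUBIC)
a=f(a,2.5);b=f(b,2)
c=np.zeros((a.shape[0]+b.shape[0],500,3),'uint8');c[:a.shape[0],:a.shape[1]]=a;c[a.shape[0]:,:b.shape[1]]=b
cv2.imwrite('pics/end.png',c)
```

```text
[0.46331258 0.2079849  0.02090423] [-4.92736986 -4.51329041 22.04698698]
```

View pics/end.png

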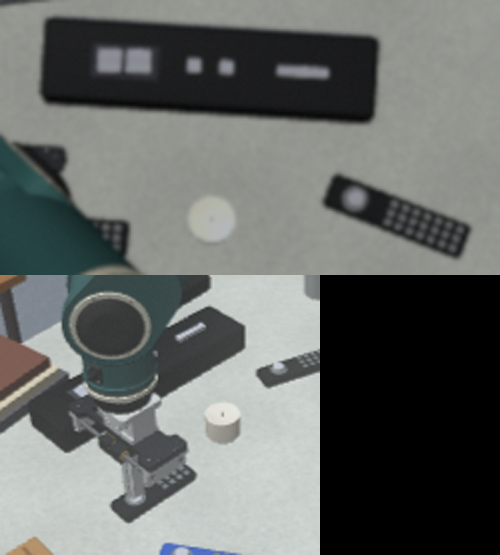

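The finger is on the round key at 22 N and z 0.021, which is the bottom of its stroke. In the picture the remotes, candle and soundbar are where they were. I hand the job in.

```bash
python3 -c "
from workcell import robot
print(robot.finish_job())"
```

```text
the job is handed in; nothing more can be done
None
```

With closed fingertips I pressed the soundbar's bar key once and let it up, then tipped the rocker over. I then pressed the short remote's round key and was still holding it when I handed the job in, at about 7.6 s of the 42 s allowed.

- **Bar key:** it reached its stop, with 15 N at a tip height of 63 mm.
- **Rocker:** the first push met only 2.3 N, so I pushed 2 mm deeper. It then read 19.5 N at 66 mm, the height expected for fully over.
- **Round key:** it was held at 22 N with the tip at 20.9 mm, about 5 mm below the key's raised top.
- **Last pictures:** the long remote, the candle and the visible part of the short remote were where they had been. The pictures are too coarse to read key heights or the rocker's angle, so those rest on the force and height readings. The tumbler, tray, pot and caddy were mostly out of these crops, and the arm stayed clear of them.

No check failed or disagreed beyond about 1 pixel between the two cameras.

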